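# Lock the specimen stage in line with a taper drift

### The job

Bring the sliding specimen stage back into line with its fixture: first lift the grey transport bar out of the guide channel and lay it flat in the rack slot marked with the green dot, in line with its neighbours and centred over the dot. Then lay the orange-handled tapered drift in the channel, nose toward the lugs, and push it through the blue lug and the stage's white lug until its handle's shoulder is fully home against the blue lug, and leave it there. Leave the blue pin and everything else where it is.

Things in the scene. Friction and masses are not known exactly. Their poses are not given: they have to be found in the camera images.
- fixture: dark steel base plate 220 x 120 x 12 mm fixed to the bench, origin under its centre; x is the push direction, y across, z up. In one line along x it carries a straight open-topped aluminium guide channel (x -110 to -2 mm), a fixed blue lug (x 0 to 12) and a white lug (x 14 to 26) that belongs to the white sliding specimen stage.
- channel_mid (a point): mid-length of the guide channel (108 mm long), on its floor, 30 mm above the bench; axes as fixture. Side walls only 5.5 mm high, sloping outwards at 45 degrees (23 mm apart at the floor, 34 mm at the top), so a 20 mm square part centres itself. The end away from the lugs is open.
- lug_hole (a point): centre of the hole in the fixed blue lug, on the face toward the channel: 55 mm along x from channel_mid, 10 mm above the channel floor; axes as fixture (x = into the hole). Lug 44 mm wide, 12 mm thick, top 56 mm above the bench; round through hole 17 mm, slightly chamfered.
- stage_hole (a point): centre of the hole in the stage's white lug, on the face toward the channel; 14 mm beyond lug_hole along x (lug faces 2 mm apart), same lug size and hole size. When the two lugs are in line the holes are too.
- stage (a joint): sideways offset (m) of the sliding specimen stage along the y of lug_hole: 0 = holes in line. Starts 4 to 6 mm out, can move 8 mm either way, held only by about 3 N of sliding friction.
- drift_handle (a point): centre of the tapered drift's orange handle, 20 x 20 mm square, 40 mm long; then a round steel shank 16 mm thick, 30 mm long; then a nose tapering over 40 mm to 4 mm. 110 mm in all, about 0.2 kg, centre of mass 15 to 20 mm noseward of this point. x points along it to the nose, z up. Starts flat in a rack slot, its axis 10 mm above the slot floor.
- drift_shoulder (a point): on the drift's axis at the nose end of the square handle (20 mm noseward of drift_handle, 70 mm short of the nose tip): the flat shoulder, larger than the holes, that comes up against the blue lug when the drift is fully home. Same axes as drift_handle.
- bar_mid (a point): centre of the grey transport bar with two yellow bands: plastic, 80 x 20 x 20 mm, about 60 g, x along its length, z up. Starts lying lengthwise in the guide channel, where it blocks the drift.
- rack: white rack 130 x 170 mm fixed to the bench, origin under its centre, x along its slots. Three parallel slots at y -60, 0 and 60 mm, 130 mm long, floor 10 mm above the bench, side walls 5.5 mm high sloping like the channel's. One holds the orange drift, one the blue pin (noses along +x), one is vacant with a green dot; which is which varies.
- green_dot (a point): green dot (18 mm) on the floor of the rack's vacant slot, at mid-length: the bar's place. x along the slot, y across the row, z up. The lying bar's centre is 10 mm above it.
- bluepin_handle (a point): centre of the blue handle (20 x 20 x 40 mm) of a straight thin steel pin, 110 mm long in all, in another slot of the rack: not needed, leave it lying.
- jar: small round jar with a red lid, 44 mm across, 55 mm tall, standing near the fixture; origin under its centre. A bystander, leave alone.
- objective: black microscope objective standing on end, 32 mm across, 45 mm tall, near the fixture; origin under its centre. A bystander, leave alone.
- tape: green ring (tape core) lying flat, 52 mm across, 20 mm high, between fixture and rack; origin under its centre. A bystander, leave alone.
- washbottle: white bottle, 66 mm across, 130 mm tall, at the left of the bench; origin under its centre. A bystander, leave alone.
- spraycan: blue spray can, 52 mm across, 120 mm tall, standing on the bench close to the rack; origin under its centre. A bystander, leave alone.
- slidebox: closed yellow slide box 50 x 85 x 30 mm, flat on the bench nearest the robot; origin under its centre. A bystander, leave alone.
Mind the look-alikes: they are no part of the job. What is shaped like the part that bears bar_mid but brown, pink or red is not meant.

How it is judged:
By the outcome, as a careful person would: the job done as asked, in the order asked, and still so for the second after the job is handed in, with the robot touching nothing.
It also fails if it takes over 67 s, if anything falls off the work surface, if the arm or the gripper's body presses on something with over 40 N, if the wrist force passes 120 N, or if a joint passes its speed limit or range.

### The arm

A 6-joint arm with a two-finger parallel gripper is mounted at the origin on the work surface. World frame = base frame: x ahead of the robot, y to its left, z up, the work surface at z = 0. Lengths are in m, angles in rad, forces in N, time in s.
With the tool pointing down it reaches from about 0.25 to 0.775 m from the base axis. Payload 4 kg.
Tool frame: the origin (TCP) lies on the mounting face of the last link; the fingertips stand 173 mm ahead of it and the grasp point (between the pads) lies manip.pinch_z ahead of it (manip.pinch_z is the distance from the TCP to the grasp point, in m); z points along the fingers, y is the direction in which the jaws open and shut (so a half turn about z gives the same grasp; the last joint's range is limited). The gripper opens to 85 mm and grips with 20 to 120 N. Pads are 22 mm wide; open, the fingers measure 114 mm over their backs; the gripper's body (76 mm by 85 mm) begins 54 mm behind the grasp point. The pads swing forward as they close: fully open they stand 13 mm farther back than shut.
Start: joints at [1.178, 0.087, 1.371, -0, 1.684, -0.103], TCP at [0.157, 0.527, 0.405] pointing down, gripper open.
Joint ranges: [-3.1, 3.1], [-0.76, 2.03], [0.27, 2.55], [-1.08, 4.22], [0.17, 2.65], [-2.57, 2.57]. Speed limits (rad/s): [2.79, 2.79, 3.14, 3.14, 3.14, 3.14].

### API

Orientations are given as [roll, pitch, yaw] about the fixed x, y, z axes, in that order (R = Rz(yaw) Ry(pitch) Rx(roll)).
In Python, from plant import manip gives the robot as it stands. Calls block until the motion is done:
- manip.move_ptp(position, orientation): joint-space move of the TCP to a pose.
- manip.line_to(position, velocity=0.15, ori=None): straight line of the TCP; ori=None keeps the orientation; velocity is the mean speed in m/s.
- manip.movej(angles): joint-space move.
- manip.set_gripper(opening, newtons=None): finger opening in m; newtons is the grip in N (None keeps the last); returns when the fingers have stopped.
- manip.hold(seconds).
- manip.ik(position, orientation): joint angles nearest the present ones, or None.
- manip.snapshot(name): name is "side" or "top"; returns the picture (480x640x3 uint8, red, green, blue); there is no depth.
- manip.get_calibration(name): a dict with "K" (3x3 intrinsics, pixels), "distortion" ([k1, k2, p1, p2, k3] as OpenCV has them; the pictures are not rectified), "rvec" (rotation vector, rad) and "tvec" (3), from world to camera coordinates, as OpenCV has them. Camera axes: x right, y down, z forward; pixel columns grow to the right and rows downward; lengths in m; the calibration is good to about 2 mm. A picture is of the moment at which its call begins. get_calibration takes no time and is no camera call.
A pose or a line that the arm cannot do raises manip.IKError and nothing moves.
- manip.sign_off(): hands the job in, once; it reports no verdict.
Readings, each from a call of its own:
- manip.current_clock(): time.
- manip.current_q(): joint angles.
- manip.current_dq(): joint speeds.
- manip.current_joint_efforts(): joint torques, N m.
- manip.current_tcp_pos(): TCP position.
- manip.current_tcp_rot(): TCP orientation.
- manip.current_ft_force(): force on the tool from outside, world axes, zero at the start.
- manip.current_moment(): the same for the moment, N m.
- manip.current_finger_gap(): finger opening in m.
Only numpy, scipy, OpenCV 4.12 (cv2) and the standard library are available. Lean on these libraries where they do the work, as an engineer would, in place of code of your own. Each camera call takes 0.05 s, during which the arm holds its last target. There are 200 camera calls.

## Working session

There is one attempt and no reset: what is moved stays moved. The work goes in short steps, each a Python script; the robot and the scene stay as the last script left them, time stands still between calls to the robot, and variables do not carry over. Pictures are saved under pics/ and viewed, about 8 in all and at most 12, crops included, and the job is handed in when it is done.

```bash
ls; mkdir -p pics; python3 - <<'E'
from plant import manip as m
import cv2
for n in("top","side"):
    cv2.imwrite(f"pics/{n}0.png",m.snapshot(n)[:,:,::-1]); print(n,m.get_calibration(n))
print(m.pinch_z,m.current_tcp_pos(),m.current_tcp_rot(),m.current_clock())
E
```

```text
pics
top {'K': array([[531.46566183,   0.        , 320.15790982],
       [  0.        , 531.46566183, 241.4365756 ],
       [  0.        ,   0.        ,   1.        ]]), 'distortion': array([-0.10578774,  0.        ,  0.        ,  0.        ,  0.        ]), 'rvec': array([ 2.16674077, -2.1861603 ,  0.09016444]), 'tvec': array([0.04886889, 0.52598448, 1.10141266])}
side {'K': array([[528.5646774 ,   0.        , 314.97964445],
       [  0.        , 528.5646774 , 241.2494103 ],
       [  0.        ,   0.        ,   1.        ]]), 'distortion': array([-0.09893126,  0.        ,  0.        ,  0.        ,  0.        ]), 'rvec': array([ 2.22179545, -0.06364081,  0.04867857]), 'tvec': array([-0.52784372,  0.10432571,  1.02265386])}
0.1547 [0.1571223  0.52697896 0.40361716] [-3.13955912e+00 -2.39694963e-04  2.85180359e+00] 0.1
```

View pics/top0.png

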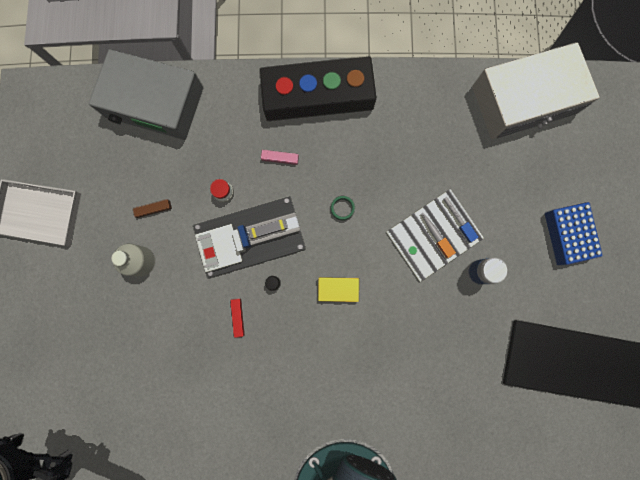

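View pics/side0.png

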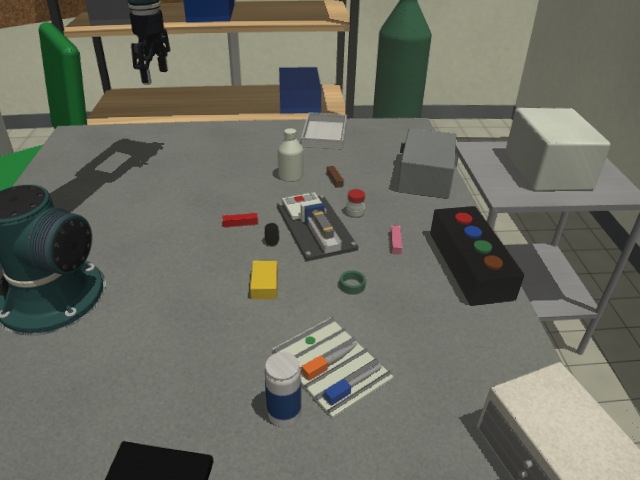

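Top view: the grey bar with yellow bands is at (268,228) in the channel, the blue lug at (241,237) and the white stage at (215,247). The drift's orange handle is at (447,247), the blue pin at (470,232) and the green dot at (412,250). The bar could be confused with brown (152,208), pink (280,157) or red (237,318); I'm choosing the grey one in the channel. Next is a close crop to confirm.

```bash
python3 - <<'E'
import cv2,numpy as np
a=cv2.imread("pics/top0.png")
f=lambda x,y:cv2.resize(a[y:y+75,x:x+100],None,fx=8,fy=8,interpolation=cv2.INTER_CUBIC)
cv2.imwrite("pics/c1.png",f(207,192)); cv2.imwrite("pics/c2.png",cv2.resize(a[185:287,385:490],None,fx=5.8,fy=5.8,interpolation=cv2.INTER_CUBIC))
E
```

```text
(no output)
```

View pics/c1.png

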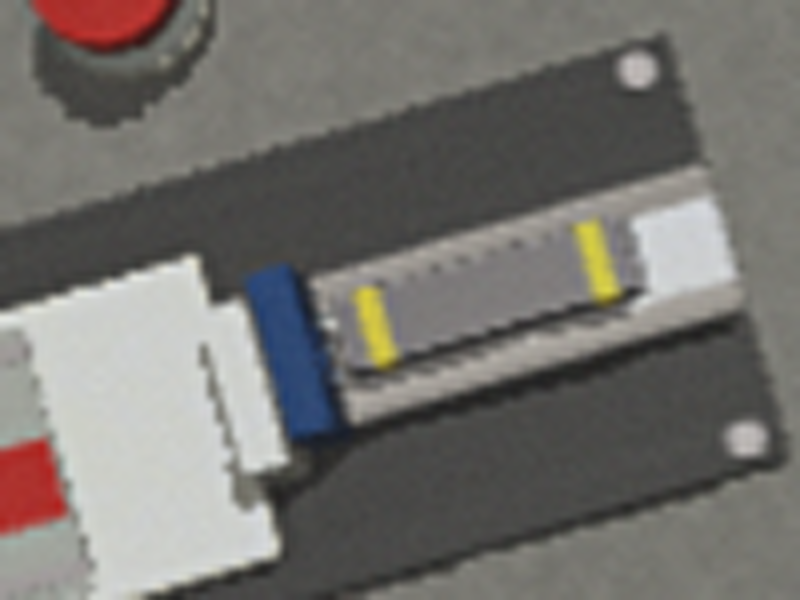

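View pics/c2.png

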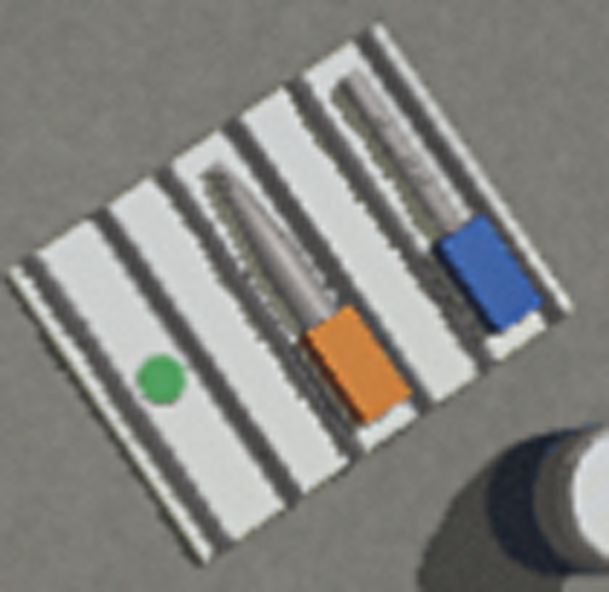

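The crop confirms the bar: grey with two yellow bands, centre about (268,228). The slot order is vacant/dot, drift, pin. Next I'll fit the poses from both cameras.

```bash
cat > h.py <<'E'
from plant import manip as m
import cv2,numpy as np
from scipy.optimize import least_squares
C={n:m.get_calibration(n) for n in("top","side")}
def proj(n,P):
    c=C[n]; return cv2.projectPoints(np.float64(P).reshape(-1,1,3),c["rvec"],c["tvec"],c["K"],c["distortion"])[0][:,0]
def back(n,uv,z):
    c=C[n]; R=cv2.Rodrigues(c["rvec"])[0]
    q=cv2.undistortPoints(np.float64(uv).reshape(-1,1,2),c["K"],c["distortion"])[:,0]
    d=np.c_[q,np.ones(len(q))]@R; o=-R.T@c["tvec"]
    return o+d*((z-o[2])/d[:,2:])
def T(p,L):
    c,s=np.cos(p[2]),np.sin(p[2]);L=np.atleast_2d(L)
    return np.c_[p[0]+c*L[:,0]-s*L[:,1],p[1]+s*L[:,0]+c*L[:,1],L[:,2]]
def fit(L,uv,p0):
    r=least_squares(lambda p:(proj("top",T(p,L))-uv).ravel(),p0,loss="soft_l1"); return r.x,r.fun.reshape(-1)
E
python3 - <<'E'
from h import *
c1=lambda a:(np.float64(a)+.5)/8-.5+[207,192]
c2=lambda a:(np.float64(a)+.5)/5.8-.5+[385,185]
# image up=+x, left=+y
uv=np.r_[c1([[660,35],[783,462]]),[[208,277],[193,227]],c1([[248,275],[295,440]])]
L=[[-.11,-.06,.012],[-.11,.06,.012],[.11,.06,.012],[.11,-.06,.012],[.012,-.022,.056],[.012,.022,.056]]
g=back("top",uv[:4],.012).mean(0)
pf,r=fit(np.array(L),uv,[g[0],g[1],1.85]); print("fix",pf,r.round(2))
uv=c2([[375,25],[572,308],[205,562],[12,270]])
g=back("top",uv,.0155).mean(0)
L=[[.065,-.085,.0155],[-.065,-.085,.0155],[-.065,.085,.0155],[.065,.085,.0155]]
pr,r=fit(np.array(L),uv,[g[0],g[1],.57]); print("rack",pr,r.round(2))
d=back("top",c2([[162,380]]),.01)[0]
print("dot",d,"model",T(pr,[[0,.06,.01],[0,0,.01]]))
b=back("top",c1([[375,327],[598,261],[345,332],[638,252]]),.05); print("bar",b[:2].mean(0),b[2:].mean(0),np.linalg.norm(b[2]-b[3]),"yaw",np.arctan2(*(b[0]-b[1])[1::-1]),"chan_mid",T(pf,[[-.056,0,.03]]))
o=back("top",c2([[303,340],[350,305],[412,393],[368,423]]),.03);print("orange",o,o.mean(0))
img=cv2.cvtColor(cv2.imread("pics/side0.png"),cv2.COLOR_BGR2HSV)
for n,f,lo,hi,w in(("dot","side",(45,100,50),(75,255,255),(290,320,325,350)),):
    k=cv2.inRange(img,lo,hi);M=np.zeros_like(k);M[w[2]:w[3],w[0]:w[1]]=k[w[2]:w[3],w[0]:w[1]]
    q=cv2.moments(M,True);u=(q["m10"]/q["m00"],q["m01"]/q["m00"]);print("side dot",u,back("side",[u],.01))
print("can",back("top",[[496,270]],.12))
# draw
a=cv2.imread("pics/side0.png")
for P in (T(pf,[[-.11,-.06,.012],[-.11,.06,.012],[.11,.06,.012],[.11,-.06,.012]]),T(pr,L)):
    print("side pred",proj("side",P).round(1).tolist())
E
```

```text
fix [0.53833802 0.19699358 1.85710436] [ 0.87 -0.34  1.56 -0.53 -0.59  1.67 -0.69 -1.76 -0.24  0.54 -0.2   0.27]
rack [ 0.53963489 -0.20156318  0.5809917 ] [ 0.52 -1.01  0.9  -0.03 -0.29  0.54 -1.45  0.23]
dot [ 0.50705852 -0.15340356  0.01      ] model [[ 0.5067037  -0.15140805  0.01      ]
 [ 0.53963489 -0.20156318  0.01      ]]
bar [0.55231    0.15315197 0.05      ] [0.55281956 0.15186193 0.05      ] 0.07862163732723401 yaw 1.8506480318933876 chan_mid [[0.55415311 0.14327316 0.03      ]]
orange [[ 0.51978559 -0.20193336  0.03      ]
 [ 0.53241884 -0.21958583  0.03      ]
 [ 0.50007173 -0.24149002  0.03      ]
 [ 0.48931711 -0.22497855  0.03      ]] [ 0.51039832 -0.22199694  0.03      ]
side dot (309.88235294117646, 340.01960784313724) [[ 0.51021764 -0.15158593  0.01      ]]
can [[ 0.45924144 -0.29731186  0.12      ]]
side pred [[357.3, 246.4], [304.6, 258.0], [274.6, 203.3], [321.4, 194.6]]
side pred [[391.9, 373.3], [329.8, 413.6], [268.9, 345.8], [328.3, 314.0]]
```

```bash
cat >> h.py <<'E'
FY,RY=1.855,0.581
def O(y): return [np.pi,0,y]
def pick(x,y,floor,yaw,op=.045,N=30):
    z=floor+.0075+.173
    m.set_gripper(op); m.move_ptp([x,y,z+.07],O(yaw)); m.line_to([x,y,z],.12)
    m.set_gripper(0.0,N); print("gap",m.current_finger_gap(),"t",m.current_clock(),m.current_ft_force().round(2) if hasattr(m.current_ft_force(),'round') else m.current_ft_force())
def lift(h=.33):
    p=list(m.current_tcp_pos()); p[2]=h; m.line_to(p,.25)
E
python3 - <<'E'
from h import *
for p in([.5525,.1525,.21,FY],[.5085,-.1525,.19,RY],[.515,-.218,.19,RY]):
    print(m.ik(p[:3],O(p[3])))
pick(.5525,.1525,.03,FY)
if .012<m.current_finger_gap()<.028:
    lift(.30); m.move_ptp([.5085,-.1525,.28],O(RY)); print(m.current_clock(),m.current_finger_gap())
    cv2.imwrite("pics/t1.png",m.snapshot("top")[:,:,::-1]);s=m.snapshot("side")[:,:,::-1];cv2.imwrite("pics/s1.png",s)
    cv2.imwrite("pics/s1c.png",cv2.resize(s[230:410,220:420],None,fx=3.3,fy=3.3))
E
```

```text
[ 0.17040051  0.25484854  1.57571512  0.          1.311029   -0.11380316]
[-3.98185999e-01  1.89812524e-01  1.69946536e+00 -4.44089210e-16
  1.25231477e+00  5.91610328e-01]
[-5.01813105e-01  2.47676726e-01  1.62892531e+00 -4.44089210e-16
  1.26499061e+00  4.87983222e-01]
gap 0.019206396076273214 t 3.6583 [-0.2   0.03  4.58]
5.35 0.019239975711206534
```

View pics/s1c.png

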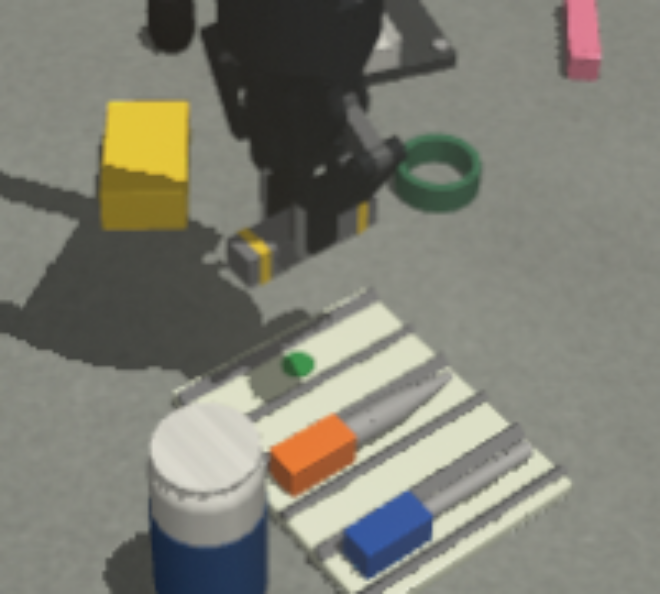

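The bar is held level (gap 19.2 mm) with the finger midway between the bands. Now I'll place it.

```bash
python3 - <<'E'
from h import *
z=.01+.0075+.173
m.line_to([.5085,-.1525,z+.015],.2); m.line_to([.5085,-.1525,z+.0005],.04); print(m.current_ft_force())
m.set_gripper(.045); lift(.27); m.move_ptp([.50,-.02,.30],O(RY)); print(m.current_clock())
t=m.snapshot("top")[:,:,::-1];s=m.snapshot("side")[:,:,::-1]
cv2.imwrite("pics/t2.png",t);cv2.imwrite("pics/s2.png",s)
cv2.imwrite("pics/t2c.png",np.hstack([cv2.resize(t[185:287,385:490],(400,389),interpolation=2),cv2.resize(s[310:420,262:400],(400,389),interpolation=2)]))
E
```

```text
[-1.18065944  0.20933451  4.21951806]
7.9167
```

View pics/t2c.png

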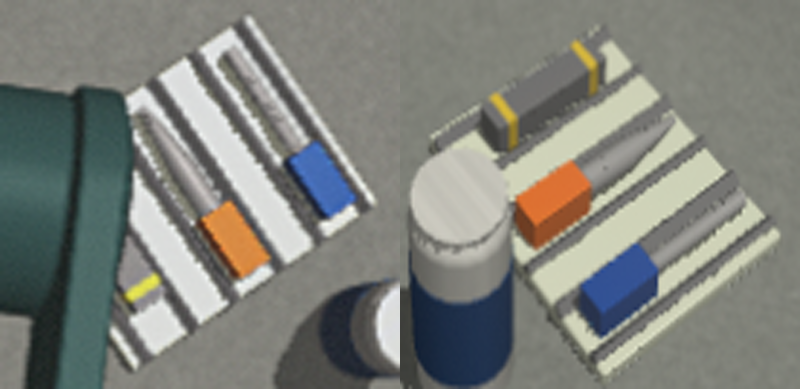

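The bar lies flat in the dot's slot between the bands; the left half shows the orange handle at about (237,240) and the arm covers part of the bar. I'll check its centring later with a clear view and pick the drift now.

```bash
python3 - <<'E'
from h import *
pick(.517,-.2175,.01,RY,N=45)
if .012<m.current_finger_gap()<.028:
    lift(.28); m.move_ptp([.5638,.1117,.2805],O(FY)); print(m.current_clock(),m.current_finger_gap(),m.current_moment())
    t=m.snapshot("top")[:,:,::-1];s=m.snapshot("side")[:,:,::-1]
    cv2.imwrite("pics/t3.png",t);cv2.imwrite("pics/s3.png",s)
    cv2.imwrite("pics/t3c.png",np.hstack([cv2.resize(t[185:287,385:490],(400,389),interpolation=2),cv2.resize(s[150:290,240:384],(400,389),interpolation=2)]))
E
```

```text
gap 0.01884517151348012 t 10.1333 [0.97 0.26 4.45]
11.9 0.018644473917758243 [-0.03998902 -0.01169281 -0.00757119]
```

View pics/t3c.png

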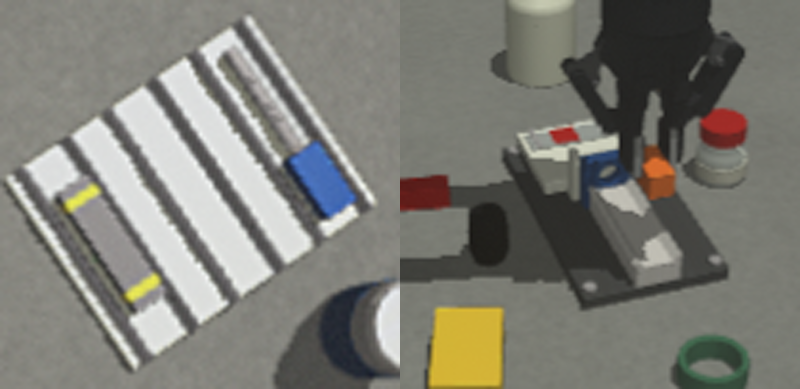

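```bash
python3 - <<'E'
from h import *
s=cv2.imread("pics/s3.png"); t=cv2.imread("pics/t3.png")
P=np.array(m.current_tcp_pos()); zc=P[2]-.173-.0075+.01
f=[P[0],P[1],FY]
print("pred tail,handle ctr,shoulder,nose",proj("side",T(f,[[-.028,0,zc],[-.008,0,zc],[.012,0,zc],[.082,0,zc]])).round(1).tolist(), P)
k=cv2.inRange(cv2.cvtColor(t,cv2.COLOR_BGR2HSV),(22,120,120),(35,255,255)); n,_,st,ce=cv2.connectedComponentsWithStats(k)
for i in range(1,n):
    if st[i,4]>5 and 385<ce[i,0]<490 and 185<ce[i,1]<287: print(ce[i],st[i,4],back("top",[ce[i]],.03))
cv2.imwrite("pics/s3z.png",cv2.resize(s[170:250,270:370],None,fx=6,fy=6,interpolation=2))
E
```

```text
pred tail,handle ctr,shoulder,nose [[334.5, 216.3], [330.8, 211.0], [327.3, 205.9], [315.6, 188.9]] [0.56400609 0.11030783 0.28017442]
[405.77272727 236.40909091] 22 [[ 0.53476153 -0.13634624  0.03      ]]
[422. 260.] 25 [[ 0.48466667 -0.1695409   0.03      ]]
```

View pics/s3z.png

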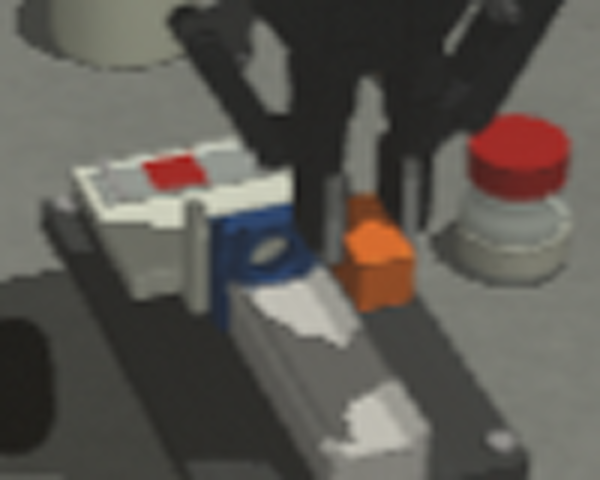

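The vertical piece at crop (197,255) is the stage's white lug, standing out to the left by its offset. The drift's handle at (375,255) is where predicted and level, so I'll lay it in the channel.

```bash
python3 - <<'E'
from h import *
t0=cv2.imread("pics/top0.png")
k=cv2.inRange(cv2.cvtColor(t0,cv2.COLOR_BGR2HSV),(45,80,50),(80,255,255))[240:260,400:425]
q=cv2.moments(k,True);u=(400+q["m10"]/q["m00"],240+q["m01"]/q["m00"]);print("dot",u,q["m00"],back("top",[u],.01))
z=.2105
m.line_to([.5638,.1117,z+.012],.2); m.line_to([.5638,.1117,z+.0005],.03); print(m.current_ft_force(),m.current_moment(),m.current_tcp_pos())
m.set_gripper(.045); lift(.25); m.move_ptp([.50,-.02,.33],O(RY)); print(m.current_clock())
t=m.snapshot("top")[:,:,::-1];s=m.snapshot("side")[:,:,::-1]
cv2.imwrite("pics/t4.png",t);cv2.imwrite("pics/s4.png",s)
cv2.imwrite("pics/t4c.png",np.hstack([cv2.resize(t[192:282,207:307],None,fx=4,fy=4,interpolation=2),cv2.resize(s[180:270,270:370],None,fx=4,fy=4,interpolation=2)]))
E
```

```text
dot (412.3777777777778, 249.86666666666667) 45.0 [[ 0.50756955 -0.15311487  0.01      ]]
[1.75445773 0.01656497 1.29684327] [-0.01989143 -0.24127879  0.00214139] [0.56442591 0.11181132 0.21213077]
14.625
```

View pics/t4c.png

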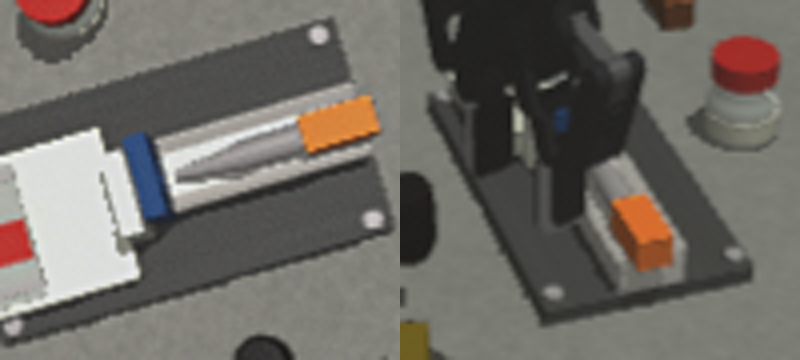

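The drift lies in the channel, nose at left crop (180,175) just short of the blue lug and handle at (340,124). The bar is about 2 mm noseward of the dot along the slot, so I'll trim that before pushing.

```bash
python3 - <<'E'
from h import *
c,s=np.cos(RY),np.sin(RY); x,y=.5085,-.1525; z=.1905
m.set_gripper(.04); m.move_ptp([x,y,z+.06],O(RY)); m.line_to([x,y,z],.12); m.set_gripper(0,25); print(m.current_finger_gap())
m.line_to([x,y,z+.002],.05)
x-=.0019*c; y-=.0019*s
m.line_to([x,y,z+.002],.02); m.line_to([x,y,z+.0003],.03); m.set_gripper(.04); lift(.26)
# to the drift
gx,gy=.5638,.1117
m.move_ptp([gx,gy,.27],O(FY)); print(m.current_clock())
t=m.snapshot("top")[:,:,::-1]; cv2.imwrite("pics/t5.png",t)
k=cv2.inRange(cv2.cvtColor(t,cv2.COLOR_BGR2HSV),(22,120,120),(35,255,255)); n,_,st,ce=cv2.connectedComponentsWithStats(k)
b=[back("top",[ce[i]],.03)[0] for i in range(1,n) if st[i,4]>5 and 385<ce[i,0]<490 and 185<ce[i,1]<287]; print(b,np.mean(b,0))
m.line_to([gx,gy,.2105],.12); m.set_gripper(0,30); print(m.current_finger_gap(),m.current_ft_force(),m.current_moment())
u=np.array([np.cos(FY),np.sin(FY),0]); p=np.array([gx,gy,.2105]); 
for d in np.arange(.004,.0521,.004):
    m.line_to(list(p+u*d),.04); f=np.array(m.current_ft_force()); print(round(d,3),(f@u).round(1),f.round(1),round(m.current_clock(),1))
    if -f@u>25: break
print(m.current_finger_gap(),m.current_tcp_pos())
s=m.snapshot("side")[:,:,::-1];t=m.snapshot("top")[:,:,::-1];cv2.imwrite("pics/s6.png",s);cv2.imwrite("pics/t6.png",t)
E
```

```text
0.019094651027435922
19.1417
[array([ 0.53166541, -0.136941  ,  0.03      ]), array([ 0.48182467, -0.17053216,  0.03      ])] [ 0.50674504 -0.15373658  0.03      ]
0.019450497071170022 [ 1.43256934 -0.39810077  2.66523131] [-0.04537865 -0.25997985  0.00757402]
0.004 -2.3 [ 2.7 -1.6  4.7] 20.4
0.008 -2.8 [ 3.4 -1.9  5.3] 20.6
0.012 -3.4 [ 3.3 -2.5  5.2] 20.9
0.016 -3.4 [ 2.1 -2.9  4.8] 21.1
0.02 -3.9 [ 2.5 -3.3  5.3] 21.4
0.024 -3.6 [ 3.1 -2.8  4.8] 21.6
0.028 -2.7 [ 2.8 -2.   5.8] 21.9
0.032 -2.8 [ 3.  -2.1  4.9] 22.1
0.036 -3.4 [ 3.1 -2.7  5.8] 22.4
0.04 -3.6 [ 4.2 -2.5  5.1] 22.6
0.044 -6.3 [ 4.9 -5.2  4.2] 22.9
0.048 -7.7 [ 6.2 -6.2  4.8] 23.1
0.052 -6.8 [ 6.8 -5.1  3.3] 23.4
0.018871952283214744 [0.55095143 0.16051445 0.21179328]
```

The bar is now within 1 mm of the dot, and the nose has entered both lugs at under 8 N. I'll release and finish by pushing from behind with shut fingers.

```bash
python3 - <<'E'
from h import *
u=np.array([np.cos(FY),np.sin(FY),0]); p0=np.array([.5638,.1117,.2105]); at=lambda d,dz=0:list(p0+u*d+[0,0,dz])
m.set_gripper(.04); m.line_to(at(.052,.035),.15); m.line_to(at(-.012,.035),.2); m.set_gripper(0,30); m.line_to(at(-.012),.1)
f0=np.array(m.current_ft_force()); print(f0,m.current_clock())
d=-.012; pk=0
while d<.050:
    d+=.003 if d<.024 else .001
    m.line_to(at(d),.05); f=np.array(m.current_ft_force()); F=-(f-f0)@u
    x=(np.array(m.current_tcp_pos())-p0)@u
    print(f"{d:.3f}:{x:.4f}:{F:.1f}",end=" ")
    if F>30: break
print(m.current_clock()); 
m.hold(.2); print(m.current_ft_force(),m.current_tcp_pos())
s=m.snapshot("side")[:,:,::-1];t=m.snapshot("top")[:,:,::-1];cv2.imwrite("pics/s7.png",s);cv2.imwrite("pics/t7.png",t)
E
```

```text
[ 0.37718647 -0.09109305  0.41616008] 25.65
-0.009:-0.0088:0.2 -0.006:-0.0058:-0.9 -0.003:-0.0028:-0.2 -0.000:0.0002:-0.9 0.003:0.0032:1.1 0.006:0.0062:0.1 0.009:0.0092:-0.3 0.012:0.0122:-0.4 0.015:0.0148:1.2 0.018:0.0175:5.3 0.021:0.0207:3.5 0.024:0.0239:5.0 0.027:0.0271:3.9 0.028:0.0280:4.4 0.029:0.0290:5.4 0.030:0.0300:4.6 0.031:0.0310:4.2 0.032:0.0320:4.4 0.033:0.0330:4.2 0.034:0.0340:4.1 0.035:0.0350:3.7 0.036:0.0360:4.6 0.037:0.0370:4.7 0.038:0.0380:4.1 0.039:0.0390:4.9 0.040:0.0400:4.8 0.041:0.0410:5.3 0.042:0.0415:7.3 0.043:0.0418:8.4 0.044:0.0422:11.2 0.045:0.0425:12.6 0.046:0.0429:16.0 0.047:0.0432:18.0 0.048:0.0435:19.9 0.049:0.0439:21.8 0.050:0.0442:24.9 34.65
[  6.86005924 -24.02926407   0.17716007] [0.55148685 0.15413646 0.21076053]
```

The force rises steeply after about 27 mm of travel, against 25 expected, so this looks like shoulder contact. I'll press a little more, retreat and look.

```bash
python3 - <<'E'
from h import *
u=np.array([np.cos(FY),np.sin(FY),0]); p0=np.array([.5638,.1117,.2105]); at=lambda d,dz=0:list(p0+u*d+[0,0,dz])
m.line_to(at(.054),.05); m.hold(.2); print(m.current_ft_force(),(np.array(m.current_tcp_pos())-p0)@u)
m.line_to(at(.02),.15); m.line_to(at(.02,.10),.25); m.move_ptp([.42,-.02,.40],O(RY)); print(m.current_clock())
s=m.snapshot("side")[:,:,::-1];t=m.snapshot("top")[:,:,::-1];cv2.imwrite("pics/s8.png",s);cv2.imwrite("pics/t8.png",t)
cv2.imwrite("pics/c8.png",np.hstack([cv2.resize(t[207:267,217:283],(400,364),interpolation=2),cv2.resize(s[180:260,275:363],(400,364),interpolation=2)]))
E
```

```text
[  8.97736922 -33.08632265   0.99191846] 0.04555798902008908
37.2417
```

View pics/c8.png

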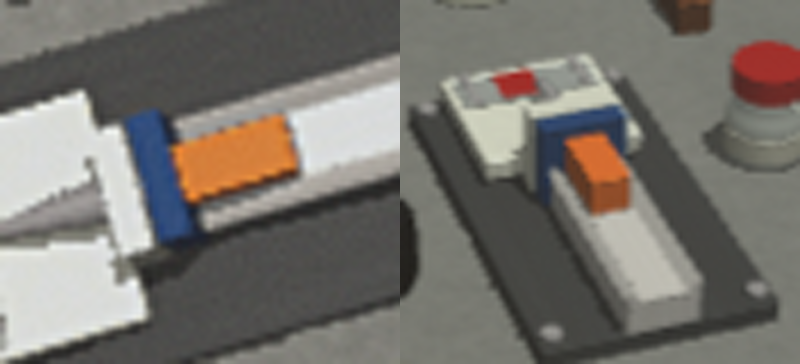

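```bash
python3 - <<'E'
from h import *
t=cv2.imread("pics/t8.png"); hsv=cv2.cvtColor(t,cv2.COLOR_BGR2HSV)
u=np.array([np.cos(FY),np.sin(FY)])
def mask(lo,hi): 
    k=cv2.inRange(hsv,lo,hi);M=np.zeros_like(k);M[207:267,217:283]=k[207:267,217:283];return np.argwhere(M)[:,::-1]
o=mask((8,120,120),(20,255,255)); b=mask((100,100,50),(125,255,255))
O_=back("top",o,.05)[:,:2]@u; B=back("top",b,.056)[:,:2]@u
v=np.array([-u[1],u[0]]);lat=back("top",o,.05)[:,:2]@v; latb=back("top",b,.056)[:,:2]@v
q=lambda a:np.percentile(a,[2,50,98]).round(4)
print("orange along",q(O_),"blue along",q(B)); print("lat",q(lat),q(latb))
# predicted mask positions for home: render polygons
pf=[.5383,.1970,FY]
print("blue thickness seen",np.ptp(q(B)))
cv2.imwrite("pics/z8.png",cv2.resize(cv2.imread("pics/s8.png")[195:235,298:338],(700,600) if 0 else (600,600),interpolation=2))
k=cv2.inRange(hsv,(22,120,120),(35,255,255)); n,_,st,ce=cv2.connectedComponentsWithStats(k)
print([ (ce[i].round(1).tolist(),back("top",[ce[i]],.03)[0].round(4).tolist()) for i in range(1,n) if st[i,4]>5 and 385<ce[i,0]<490 and 185<ce[i,1]<287])
E
```

```text
orange along [-0.0004  0.0189  0.0382] blue along [0.0379 0.0444 0.0499]
lat [-0.5816 -0.5722 -0.5625] [-0.594  -0.5722 -0.5509]
blue thickness seen 0.011999999999999997
[([406.4, 237.7], [0.532, -0.1376, 0.03]), ([422.5, 261.3], [0.4818, -0.1705, 0.03])]
```

View pics/z8.png

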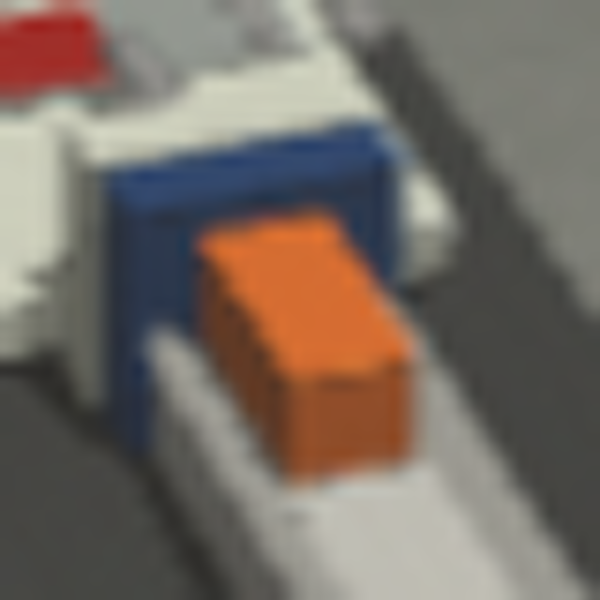

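The handle's shoulder sits flush on the blue lug in both views, with no shank visible, and the handle is centred on the lug to within 1 mm. The gripper is clear.

```bash
python3 -c "
from plant import manip as m
m.sign_off();print(m.current_clock())"
```

```text
the job is handed in; nothing more can be done
the job is handed in; nothing more can be done
```

The job is done and handed in at about 37 s of the allowed 67.

- **Bar:** I lifted the grey bar out of the channel and laid it flat in the green-dot slot. It first sat about 2 mm off along the slot, so I re-gripped and shifted it. It now measures about 1 mm from the dot in the top camera. That camera and the side camera put the dot itself about 3 mm apart, within what the calibration error could explain. I used the top camera for the centring.
- **Drift:** I laid the drift in the channel and started it through both lugs while gripped, at under 8 N. I then released it and pushed it home from behind with shut fingers. It stopped firmly after about 27 mm, against about 25 mm expected, and I pressed it to about 34 N.
- **Last checks:** Both cameras show the handle's shoulder against the blue lug with no shank visible, the handle centred on the lug, and the two lugs in line by eye. The top view measures the handle's noseward edge within about 1 mm of the lug face, about as fine as it can resolve. The gripper was clear of everything at hand-in.

I touched nothing else and saw no sign of anything else having moved, but I did not re-measure the bystanders.

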